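# Press-check two brake levers on the bench

### The arm

A 6-joint arm with a two-finger parallel gripper is mounted at the origin on the work surface. World frame = base frame: x ahead of the robot, y to its left, z up, the work surface at z = 0. Lengths are in m, angles in rad, forces in N, time in s.
With the tool pointing down it reaches from about 0.15 to 0.775 m from the base axis. Payload 6.1 kg.
Tool frame: the origin (TCP) lies at the very end of the fingers, on their centre line; the grasp point (between the pads) lies 19 mm behind it (manip.pinch_z is the distance from the TCP to the grasp point, in m); y points along the fingers, z is the direction in which the jaws open and shut, and the axes are right-handed (so a half turn about y gives the same grasp; the last joint's range is limited). The gripper opens to 85 mm and grips with 20 to 120 N. Pads are 22 mm wide; open, the fingers measure 114 mm over their backs; the gripper's body (76 mm by 85 mm) begins 54 mm behind the grasp point. The pads swing forward as they close: fully open they stand 13 mm farther back than shut.
Start: joints at [-1.142, 0.126, -0.04, 1.405, 0, 1.571], TCP at [0.218, -0.477, 0.231] pointing down, gripper open.
Joint ranges: [-2.72, 2.72], [-0.95, 1.95], [-1.27, 1.35], [-1.78, 2.02], [-1.46, 1.47], [-3.14, 3.14]. Speed limits (rad/s): [2.39, 2.39, 3.01, 3.14, 3.14, 3.14].

### API

Orientations are given as a 3x3 rotation matrix whose columns are the frame's x, y, z axes.
In Python, from workcell import manip gives the robot as it stands. The module is installed in compiled form; this text tells all that it offers.
- The arm moves only by the tool apply_moves, never from a script. Its argument "steps" is a list that holds one entry, the list of rows, each a list of 5 numbers: the shift along the tool's x, y, z in cm, then the turn about the tool's y in degrees, then the closure in counts, from 0 (fully open) to 255 (shut). A call has 1 to 10 rows; each row shifts and turns the pose as measured when the row begins, along the tool's axes as they then stand; what a row does not reach is not made up. A row lasts 1/10 s, in which the tool goes at most 50 mm and 8.59 degrees, less where a joint would pass 70% of its speed; a pose out of reach is approached as far as the arm can. A call is refused whole if a number of a shift passes 5 or a number of a turn 8.59, either way. A call with a gripper value outside its range is refused whole. The fingers move at their own pace and stop on an object; "grip_force" is the grip in N (left out, the last holds). Time passes only in rows, so rows that do not move let the fingers close. It gives the time, the measured TCP pose, the force and the opening at its end, in the units of the state.
- manip.get_state(): the state, without advancing time (a new reading comes with each control period).
- manip.read_camera(name): name is "scene" or "top" or "wrist"; returns a dict with "img" (420x560x3 uint8, red, green, blue), "fov_y" (degrees; the focal length in pixels is half the picture's height over the tangent of half this angle, whatever the lens; pixels are square), "cx", "cy" (the principal point, pixels), "R" (3x3) and "t" (3): a world point X has camera coordinates R X + t. Camera axes: x right, y down, z forward; pixel columns grow to the right and rows downward; lengths in m; the calibration is good to about 2 mm. A picture is of the moment at which its call begins. There is no depth.
- manip.job_done(): hands the job in, once; it reports no verdict.
Trained networks look in a picture, given as the dict that the camera call returned (one of the last four; its "shot" number tells which), for a name from the list of things; names that differ only in an ending like _2 or _b are one class to them, and where a whole thing is asked for, a point or a joint stands for the part that bears it (a point fixed in the world has none). Each returns a list of dicts, best first, with "conf" (0 to 1); they miss things now and then, are a little off and sometimes report something else, mostly with a low value. They report only what shows in the picture. A call takes as long as a camera call.
- manip.look_for(target, picture): "box" ([left, top, right, bottom] in pixels, round what is visible of it).
- manip.outline_of(target, picture): "region" (420x560 bool, what is visible of it) and "box" ([left, top, right, bottom] in pixels, round what is visible of it).
The state is a dict: "t": time; "q": joint angles; "qvel": joint speeds; "joint_torque": joint torques, N m; "tcp_pos": TCP position; "orientation": TCP orientation; "ft_force": force on the tool from outside, world axes, zero at the start; "wrist_torque": the same for the moment, N m; "gripper_width": finger opening in m.
Only numpy, scipy, OpenCV 4.12 (cv2) and the standard library are available. Lean on these libraries where they do the work, as an engineer would, in place of code of your own. Each camera call takes 0.05 s, during which the arm holds its last target.

### The job

The two brake levers on the handlebar in the vice have just been bled, so check that each one goes firm before it reaches the grip. With the backs of your fingers press the left lever in towards the bar until it comes up firm, keep firm pressure on it for about two seconds, let it spring fully back, then do the same with the right lever, and finish clear of everything. Only push on the outer side of the levers: do not pinch or squeeze a lever or the bar, do not force a lever, and leave the other things on the bench where they are.

Things in the scene. Friction and masses are not known exactly. Their poses are not given: they have to be found in the camera images.
- vise: Grey bench vice bolted to the bench, 100 mm jaws, 152 mm high, about 300 mm long; its origin is on the bench surface under the middle of the jaws, its x axis points away from the screw handle. It grips the upright steerer stub of the handlebar.
- handlebar: Straight dark handlebar, 640 mm long, 22 mm thick, black rubber grips 34 mm thick on its last 125 mm at each end; its stem sits on a steerer stub held rigidly in the vice. Origin: on the upright steerer axis at the height of the bar's axis (195 to 215 mm above the bench). x: level, from steerer to bar (bar axis at x = 50 mm) and on to the levers, away from the robot; y: along the bar, to the left.
- left_lever (a joint): Left lever about its upright pivot, rad: 0 = at rest, fully out; grows as it goes in. A light spring resists with 1 to 3 N at left_pad; at a hidden point between 0.18 and 0.34 rad (differs between levers) it comes up firm, then about 4 N more per mm at the pad. A firm check is 10 to 20 N; over 35 N forces it. It would touch the grip at 0.55 rad.
- right_lever (a joint): The same for the right lever.
- left_pad (a point): Point to press: on the outer face of the left blade (away from the bar), at mid height, level with the bar's axis, 66 mm outboard of the pivot. The face is flat and upright 15 mm either side along the blade. At rest it is 66 mm from the bar's axis and looks along the handlebar's +x; pressed, it moves along -x, 12 to 24 mm until firm. Site x axis: outward normal, turns with the lever.
- right_pad (a point): The same point on the right lever.
- left_blade: Bare aluminium blade of the left brake lever (at the robot's left, +y): 98 mm long, 12 mm high, 8 mm thick, level, beyond the left grip with 40 mm of clear air to it at rest. Origin on the pivot pin at mid height, 44 mm from the bar's axis; axes parallel to the handlebar's at rest; it extends along +y.
- right_blade: The same on the right lever, mirrored: it extends along the handlebar's -y.
- flask: Steel drinks flask, 72 mm thick, 240 mm high, standing beyond the bar; origin under its centre. Bystander, as are all the following: not to be moved.
- drill: Cordless drill standing on its battery, about 200 mm long, 180 mm high; origin under its middle.
- hammer: Orange soft-faced hammer with a black grip, 257 mm long, head 105 mm wide and 48 mm thick, lying on the bench below the right lever; origin underneath, near its middle.
- wrench: Steel spanner, 200 mm long, lying below the left lever; origin at the middle underneath.
- tape: Yellow tape measure, 66 mm high, standing on the bench on the robot's side; origin underneath.
- offcut: Piece of steel tube standing on end, 35 mm thick, 120 mm high, beyond the left end of the bar; origin underneath.
- grease_jar: White jar with a black cap, 72 mm thick, 75 mm high, near the right end of the bar; origin underneath.

How it is judged:
By the outcome, as a careful person would: the job done as asked, in the order asked, and still so for the second after the job is handed in, with the robot touching nothing.
It also fails if it takes over 64 s, if anything falls off the work surface, if the arm or the gripper's body presses on something with over 40 N, if the wrist force passes 120 N, or if a joint passes its speed limit or range.

## Working session

There is one attempt and no reset: what is moved stays moved. The work goes in short steps, Python scripts to look and compute and a tool call to move; the robot and the scene stay as the last step left them, time stands still between calls to the robot, and variables do not carry over. Pictures are saved under pics/ and viewed, and the job is handed in when it is done.

Besides the shell and the picture viewer there is one more tool, called by a JSON object that holds its "fn" and its "kwargs", one argument or row to a line. apply_moves: Moves the arm, as the interface text tells. Its arguments: {"type":"object","properties":{"steps":{"type":"array","items":{"type":"array","items":{"type":"array","items":{"type":"number"}}}},"grip_force":{"type":"number"}},"required":["steps"]}

```bash
mkdir -p pics; ls; python3 - <<'E'
from workcell import manip
import cv2,numpy as np
s=manip.get_state()
for k,v in s.items(): print(k,np.round(v,4).tolist())
for n in ["scene","top","wrist"]:
    c=manip.read_camera(n); cv2.imwrite(f"pics/{n}0.png",c["img"][:,:,::-1])
    print(n,c["fov_y"],c["cx"],c["cy"],np.round(c["R"],4).tolist(),np.round(c["t"],4).tolist())
E
```

```text
pics
t 0.0
q [-1.142, 0.1264, -0.0406, 1.4054, -0.0, 1.5708]
qvel [0.0006, -0.0001, 0.0011, -0.0019, 0.0022, -0.0018]
joint_torque [-0.0006, -43.5914, 35.2925, 0.0172, 0.0003, -0.0]
tcp_pos [0.2181, -0.4771, 0.2305]
orientation [[-0.9095, -0.0007, 0.4158], [-0.4158, 0.0014, -0.9095], [0.0, -1.0, -0.0016]]
ft_force [0.8656, -0.1999, 0.4706]
wrist_torque [0.0392, 0.0314, -0.0741]
gripper_width 0.0854
scene 51.75229800630151 264.06636223398357 206.31303420783004 [[0.8875, 0.4606, -0.0142], [0.3283, -0.6534, -0.6821], [-0.3235, 0.6007, -0.7311]] [-0.4561, -0.0734, 1.4361]
top 49.30903043008203 280.76474929817755 204.07215005305898 [[-0.0125, -0.9999, -0.009], [-0.9914, 0.0135, -0.1304], [0.1305, 0.0073, -0.9914]] [0.0453, 0.5578, 1.3757]
wrist 65.32868384685459 276.9670524137202 210.39551311489112 [[0.4153, -0.9097, -0.0016], [-0.8692, -0.3974, 0.2941], [-0.2682, -0.1208, -0.9558]] [-0.524, -0.0378, 0.3798]
```

View pics/scene0.png

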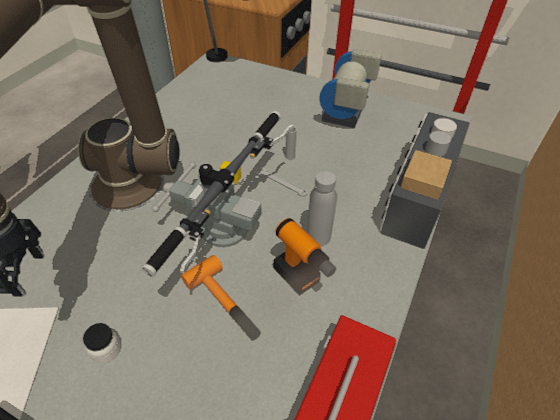

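View pics/top0.png

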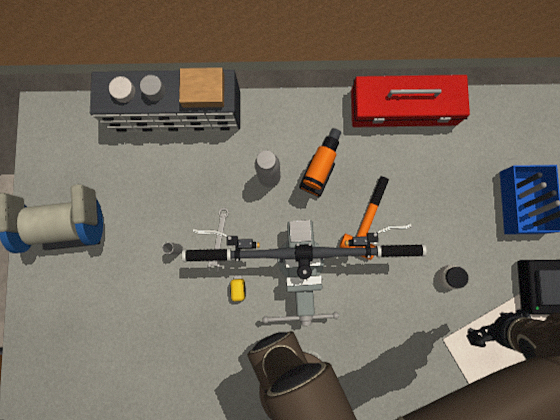

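View pics/wrist0.png

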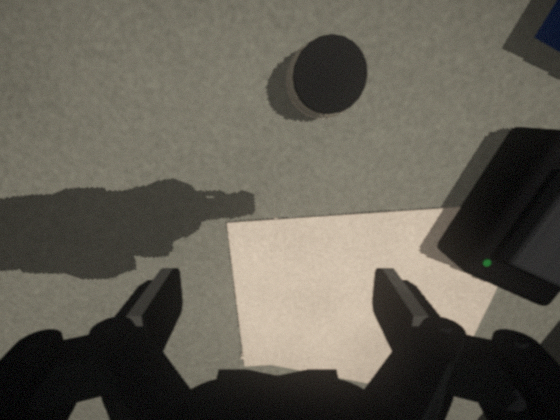

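```bash
cat > h.py <<'E'
from workcell import manip
import cv2,numpy as np
def cam(n):
    c=manip.read_camera(n); return c
def proj(c,X):
    X=np.atleast_2d(X); p=X@np.array(c["R"]).T+np.array(c["t"]); f=210/np.tan(np.radians(c["fov_y"]/2))
    return np.c_[f*p[:,0]/p[:,2]+c["cx"],f*p[:,1]/p[:,2]+c["cy"]]
E
python3 - <<'E'
from h import *
import pickle
for n in ["top","scene"]:
    c=cam(n); D={}
    for t in ["handlebar","left_blade","right_blade","vise","flask","drill","offcut","grease_jar","hammer"]:
        r=manip.outline_of(t,c)
        D[t]=[(x["conf"],x["box"]) for x in r]
        print(n,t,[(round(x["conf"],2),np.round(x["box"],1).tolist(),int(x["region"].sum())) for x in r][:3])
        if r: D[t+"_m"]=r[0]["region"]
    pickle.dump((c,D),open(n+".pkl","wb"))
    im=c["img"][:,:,::-1].copy()
    x0,y0,w,h = (160,195,280,110) if n=="top" else (130,100,190,180)
    k=min(800//w,600//h)
    cv2.imwrite(f"pics/{n}_z.png",cv2.resize(im[y0:y0+h,x0:x0+w],None,fx=k,fy=k,interpolation=cv2.INTER_CUBIC))
    for t,col in [("handlebar",(0,0,255)),("left_blade",(0,255,0)),("right_blade",(255,0,0))]:
        if t+"_m" in D: im[D[t+"_m"]]=col
    cv2.imwrite(f"pics/{n}_m.png",cv2.resize(im[y0:y0+h,x0:x0+w],None,fx=k,fy=k,interpolation=cv2.INTER_NEAREST))
E
```

```text
top handlebar [(0.91, [184.3, 243.1, 425.4, 280.6], 2814), (0.71, [232.0, 274.3, 244.0, 300.7], 336)]
top left_blade [(0.65, [212.4, 231.4, 222.0, 236.6], 20)]
top right_blade [(0.62, [380.8, 226.4, 413.0, 230.2], 90)]
top vise [(0.88, [260.6, 220.1, 339.1, 324.3], 2534)]
top flask [(0.79, [253.1, 150.0, 281.6, 189.1], 781), (0.26, [182.9, 244.7, 426.6, 279.2], 2504)]
top drill [(0.68, [301.7, 125.4, 338.4, 194.3], 1305)]
top offcut [(0.63, [161.8, 241.4, 182.2, 256.2], 225), (0.19, [191.6, 230.0, 229.4, 247.6], 113)]
top grease_jar [(0.86, [436.6, 267.0, 468.9, 291.7], 548)]
top hammer [(0.57, [342.0, 179.6, 390.2, 261.3], 805), (0.21, [253.2, 150.3, 279.6, 185.6], 697)]
scene handlebar []
scene left_blade [(0.56, [285.1, 125.8, 296.0, 157.0], 337), (0.53, [273.6, 126.6, 289.9, 141.5], 88)]
scene right_blade [(0.77, [181.4, 236.2, 204.3, 272.5], 165)]
scene vise [(0.91, [156.9, 163.0, 261.4, 249.2], 3385), (0.52, [308.2, 172.3, 335.7, 245.7], 1650), (0.21, [272.3, 123.9, 296.2, 146.9], 114)]
scene flask [(0.78, [307.2, 172.4, 333.4, 246.5], 1598)]
scene drill [(0.76, [272.3, 216.3, 338.7, 291.8], 2740), (0.31, [286.6, 127.6, 294.0, 156.0], 298)]
scene offcut [(0.66, [285.2, 127.2, 296.5, 157.3], 344), (0.64, [156.4, 163.1, 261.2, 248.2], 3259)]
scene grease_jar [(0.6, [84.2, 324.0, 117.6, 363.9], 1090)]
scene hammer [(0.77, [181.9, 254.6, 263.2, 339.8], 1615)]
```

View pics/top_z.png

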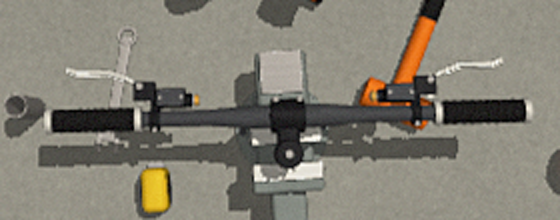

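View pics/scene_z.png

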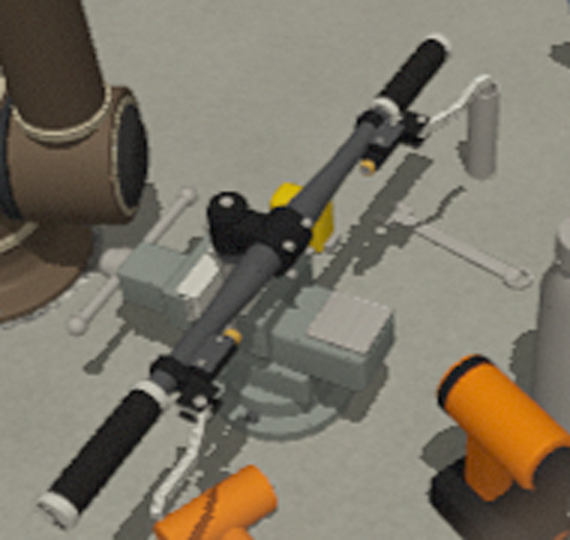

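View pics/top_m.png

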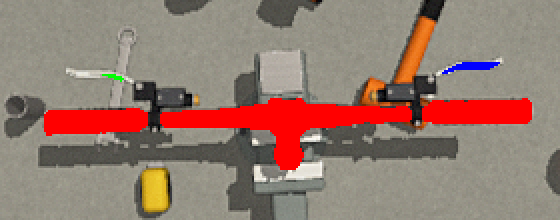

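```bash
cat > fit.py <<'E'
from h import *
import pickle
from scipy.optimize import least_squares
ct,Dt=pickle.load(open("top.pkl","rb")); cs,Ds=pickle.load(open("scene.pkl","rb"))
def W(p,P):
    c,s=np.cos(p[3]),np.sin(p[3]); R=np.array([[c,-s,0],[s,c,0],[0,0,1]])
    return np.atleast_2d(P)@R.T+p[:3]
m=Dt["handlebar_m"]
def cen(c0,c1):
    out=[]
    for c in range(c0,c1):
        r=np.where(m[:,c])[0]; out.append((c,r.mean()))
    return np.mean(out,0)
L,Rr=cen(190,225),cen(385,420); print(L,Rr)
E=np.array([[.05,.32,0],[.05,-.32,0]])
def row_at(a,b,c): return a[1]+(b[1]-a[1])*(c-a[0])/(b[0]-a[0])
def res(p):
    t=proj(ct,W(p,E)); s=proj(cs,W(p,E))
    r=[t[0,0]-182.7,t[1,0]-426, row_at(t[0],t[1],L[0])-L[1]-0., row_at(t[0],t[1],Rr[0])-Rr[1]]
    r+=list(s[0]-[276.8,114.2])+list(s[1]-[148.5,269])
    return r
o=least_squares(res,[.35,0,.2,0]); print(np.round(o.x,4),np.round(o.fun,2))
p=o.x; np.save("pose.npy",p)
# lever tips/pivots at bar height
def back(c,uv,z):
    f=210/np.tan(np.radians(c["fov_y"]/2)); R=np.array(c["R"]);t=np.array(c["t"])
    d=R.T@np.array([(uv[0]-c["cx"])/f,(uv[1]-c["cy"])/f,1]); o_=-R.T@t
    return o_+d*(z-o_[2])/d[2]
def toH(p,X):
    c,s=np.cos(p[3]),np.sin(p[3]); return np.array([[c,s,0],[-s,c,0],[0,0,1]])@(X-p[:3])
if __name__=="__main__":
    for n,uv in [("Ltip",(193,230)),("Rtip",(411,226)),("Rpiv",(376,236)),("Lpiv",(231,239))]:
        X=back(ct,uv,p[2]); print(n,np.round(X,4),np.round(toH(p,X),4))
    for n,uv in [("flask",(267,155)),("drilltop",(320,160)),("offcut",(168,247))]:
        for z in (0,.12,.24): X=back(ct,uv,z); print(n,z,np.round(X,3),np.round(toH(p,X),4))
    for n,uv in [("Ltip",(292,126.5)),("Rtip",(182,271))]:
        X=back(cs,uv,p[2]); print(n,np.round(X,4),np.round(toH(p,X),4))
E
python3 fit.py
```

```text
[207.         255.28571429] [402.         250.52857143]
[ 0.3559 -0.0226  0.2167  0.0108] [ 0.35 -1.68 -1.11 -0.95 -1.25 -0.53 -1.21  0.23]
Ltip [0.4679 0.2723 0.2167] [ 0.1152  0.2936 -0.    ]
Rtip [ 0.4709 -0.3099  0.2167] [ 0.112  -0.2885 -0.    ]
Rpiv [ 0.4455 -0.2157  0.2167] [ 0.0876 -0.194  -0.    ]
Lpiv [0.4425 0.1705 0.2167] [ 0.0887  0.1921 -0.    ]
flask 0 [0.723 0.081 0.   ] [ 0.3681  0.0991 -0.2167]
flask 0.12 [0.694 0.076 0.12 ] [ 0.3389  0.095  -0.0967]
flask 0.24 [0.665 0.072 0.24 ] [0.3097 0.0909 0.0233]
drilltop 0 [ 0.704 -0.089  0.   ] [ 0.3473 -0.0705 -0.2167]
drilltop 0.12 [ 0.676 -0.08   0.12 ] [ 0.3199 -0.0604 -0.0967]
drilltop 0.24 [ 0.649 -0.07   0.24 ] [ 0.2925 -0.0503  0.0233]
offcut 0 [0.432 0.394 0.   ] [ 0.0808  0.4153 -0.2167]
offcut 0.12 [0.427 0.363 0.12 ] [ 0.0756  0.3848 -0.0967]
offcut 0.24 [0.422 0.332 0.24 ] [0.0704 0.3543 0.0233]
Ltip [0.4749 0.2614 0.2167] [0.1221 0.2826 0.    ]
Rtip [ 0.4794 -0.3117  0.2167] [ 0.1204 -0.2904  0.    ]
```

{"fn": "apply_moves", "kwargs": {
  "steps": [
    [[0,-4,0,-8.5,255],[0,-4,0,-8.5,255],[0,-4,0,-8.5,255],[0,-3,0,-8.5,255],[0,0,0,-8.5,255],[0,0,0,-8.5,255],[0,0,0,-8.5,255],[0,0,0,-5.5,255],[0,0,0,0,255],[0,0,0,0,255]]
  ],
  "grip_force": 60
}}

```text
t: 2.15
tcp_pos: [0.2177, -0.4762, 0.3858]
orientation: [[0.011, -0.001, 1.0], [-1.0, 0.003, 0.011], [-0.003, -1.0, -0.001]]
ft_force: [-0.0, -0.9, 0.8]
gripper_width: -0.0001
```

{"fn": "apply_moves", "kwargs": {
  "steps": [
    [[-4.5,0,2,0,255],[-4.5,0,2,0,255],[-4.5,0,2,0,255],[-4.5,0,2,0,255],[-4.5,0,2,0,255],[-4.5,0,2,0,255],[-4.5,0,2,0,255],[-4.5,0,2,0,255],[-4.5,0,2,0,255],[-4.5,0,2,0,255]]
  ]
}}

```text
t: 3.15
tcp_pos: [0.4198, -0.0219, 0.3845]
orientation: [[-0.025, -0.0, 1.0], [-1.0, 0.005, -0.025], [-0.005, -1.0, -0.0]]
ft_force: [1.2, -0.8, -0.1]
gripper_width: 0.0
```

```bash
python3 - <<'E'
from h import *
c=cam("wrist"); cv2.imwrite("pics/w1.png",c["img"][:,:,::-1])
E
```

{"fn": "apply_moves", "kwargs": {
  "steps": [
    [[-4,0,2.2,-2,255],[-4,0,2.2,0,255],[-4,0,2.2,0,255],[-4,0,2.2,0,255],[-4,0,2.2,0,255],[-1,0,1,0,255],[0,0,0,0,255],[0,0,0,0,255]]
  ]
}}

```text
t: 4.0
tcp_pos: [0.5423, 0.2048, 0.3829]
orientation: [[0.01, -0.002, 1.0], [-1.0, 0.008, 0.01], [-0.008, -1.0, -0.002]]
ft_force: [0.2, -0.0, 0.7]
gripper_width: -0.0002
```

```bash
cat > w.py <<'E'
from h import *
import sys,pickle
c=cam("wrist"); pickle.dump(c,open("w.pkl","wb"))
im=c["img"][:,:,::-1].copy()
cv2.imwrite(f"pics/{sys.argv[1]}.png",im)
for t in ["left_blade","right_blade","handlebar"]:
    for x in manip.outline_of(t,c)[:2]: print(t,round(x["conf"],2),np.round(x["box"],1).tolist())
p=np.load("pose.npy"); from fit import W
for s in (1,-1):
    for n,P in [("pad",[.116,s*.258,0]),("tip",[.116,s*.29,0]),("piv",[.094,s*.192,0]),("end",[.05,s*.32,0])]: print(s,n,np.round(proj(c,W(p,P)),1))
s=manip.get_state(); print(s["tcp_pos"],s["ft_force"],s["t"])
E
python3 w.py w2
```

```text
left_blade 0.83 [155.2, 111.8, 205.1, 220.0]
handlebar 0.7 [102.8, 82.2, 179.4, 371.5]
handlebar 0.44 [306.2, 285.7, 390.1, 372.7]
[207.         255.28571429] [402.         250.52857143]
[ 0.3559 -0.0226  0.2167  0.0108] [ 0.35 -1.68 -1.11 -0.95 -1.25 -0.53 -1.21  0.23]
1 pad [[199.8 158.6]]
1 tip [[197.4 123.5]]
1 piv [[182.4 224.9]]
1 end [[120.7  88.7]]
-1 pad [[225.4 530. ]]
-1 tip [[226.5 545.3]]
-1 piv [[206.7 496.5]]
-1 end [[181.9 559. ]]
[0.54184903 0.20364167 0.38403663] [ 0.36402159 -0.60136022 -0.94180539] 4.2
```

View pics/w2.png

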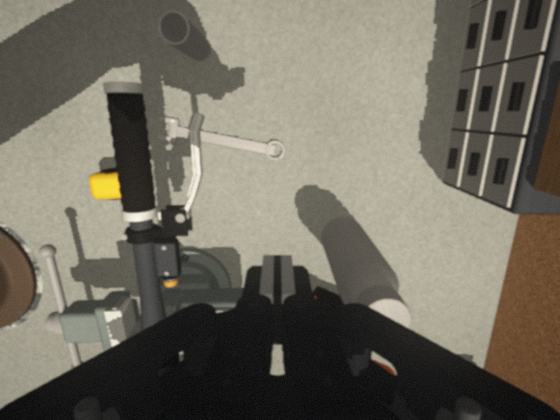

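{"fn": "apply_moves", "kwargs": {
  "steps": [
    [[-3.8,0,-0.5,0,255],[0,4,0,0,255],[0,4,0,0,255],[0,4,0,0,255],[0,4,0,0,255],[0,3,0,0,255],[0,0.5,0,0,255],[0,0,0,0,255],[0,0,0,0,255]]
  ]
}}

```text
t: 5.1
tcp_pos: [0.5376, 0.2374, 0.1942]
orientation: [[-0.004, 0.017, 1.0], [-1.0, 0.015, -0.005], [-0.016, -1.0, 0.017]]
ft_force: [0.1, 0.5, 0.4]
gripper_width: 0.0001
```

```bash
python3 w.py w3; python3 - <<'E'
from h import *
c=cam("scene"); cv2.imwrite("pics/s3.png",cv2.resize(c["img"][60:260,180:400,::-1],None,fx=3,fy=3,interpolation=cv2.INTER_CUBIC))
E
```

```text
left_blade 0.71 [86.4, 195.2, 129.2, 353.2]
handlebar 0.9 [0.3, 228.4, 42.7, 404.2]
[207.         255.28571429] [402.         250.52857143]
[ 0.3559 -0.0226  0.2167  0.0108] [ 0.35 -1.68 -1.11 -0.95 -1.25 -0.53 -1.21  0.23]
1 pad [[112.7 301.3]]
1 tip [[ 99.8 228.5]]
1 piv [[ 87.6 426.1]]
1 end [[-98.7 153.6]]
-1 pad [[206.9 833.3]]
-1 tip [[209.7 848.8]]
-1 piv [[173.  799.1]]
-1 end [[139.1 865.8]]
[0.53809947 0.23798919 0.19421061] [0.00883748 0.09918096 0.20140811] 5.3
```

View pics/w3.png

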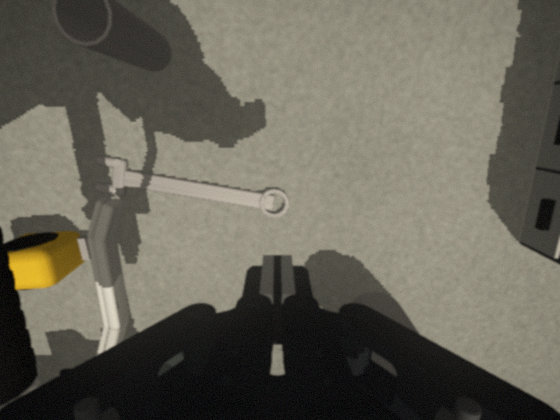

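View pics/s3.png

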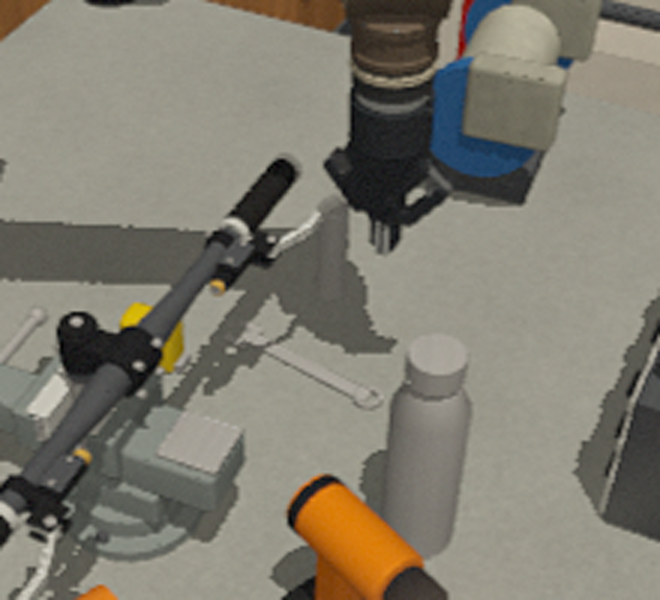

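```bash
cat > tri.py <<'E'
from h import *
import pickle
from scipy.optimize import least_squares
c3=pickle.load(open("w.pkl","rb"))
s=manip.get_state()
def T(R,t): M=np.eye(4);M[:3,:3]=R;M[:3,3]=t;return M
O3=np.array([[-0.004,.017,1],[-1,.015,-.005],[-.016,-1,.017]])
O3=np.array(s["orientation"]); 
cT=T(c3["R"],c3["t"])@T(O3,s["tcp_pos"])   # cam<-tool
np.save("cT.npy",cT)
O2=np.array([[.01,-.002,1],[-1,.008,.01],[-.008,-1,-.002]]); u,_,v=np.linalg.svd(O2);O2=u@v
M=cT@np.linalg.inv(T(O2,[0.54184903,0.20364167,0.38403663]))
c2=dict(c3);c2["R"]=M[:3,:3];c2["t"]=M[:3,3]
ct=pickle.load(open("top.pkl","rb"))[0];cs=pickle.load(open("scene.pkl","rb"))[0]
obs=[(c3,(104,200),1),(c2,(197,115),1),(ct,(192.5,230),1),(cs,(292,126.5),1)]
for use in ([0,1],[0,1,2,3],[2,3],[0,3],[0,2]):
    f=lambda X:np.concatenate([(proj(obs[i][0],X)[0]-obs[i][1]) for i in use])
    o=least_squares(f,[.47,.27,.2]); print(use,np.round(o.x,4),np.round(o.fun,1))
E
python3 tri.py
python3 - <<'E'
import cv2
a=cv2.imread("pics/w3.png")[170:400,50:200]; cv2.imwrite("pics/w3z.png",cv2.resize(a,None,fx=2.6,fy=2.6,interpolation=cv2.INTER_CUBIC))
a=cv2.imread("pics/w2.png")[80:250,90:260]; cv2.imwrite("pics/w2z.png",cv2.resize(a,None,fx=3.5,fy=3.5,interpolation=cv2.INTER_CUBIC))
E
```

```text
[0, 1] [0.4624 0.2751 0.198 ] [ 0.4  0.5 -1.  -1. ]
[0, 1, 2, 3] [0.4648 0.2761 0.2027] [ 0.3  0.9  0.3 -2.1  0.1  1.5 -1.1  0.2]
[2, 3] [0.4687 0.2759 0.2051] [ 0.  0.  0. -0.]
[0, 3] [0.466  0.2771 0.205 ] [ 0.1 -0.  -0.6 -0.5]
[0, 2] [0.4671 0.2776 0.2072] [ 0.1  0.1 -0.8  0.6]
```

View pics/w3z.png

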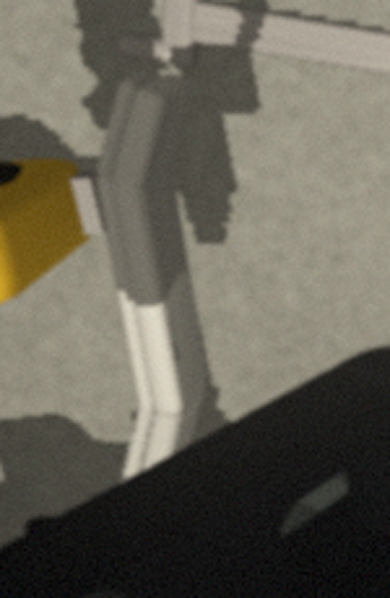

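View pics/w2z.png

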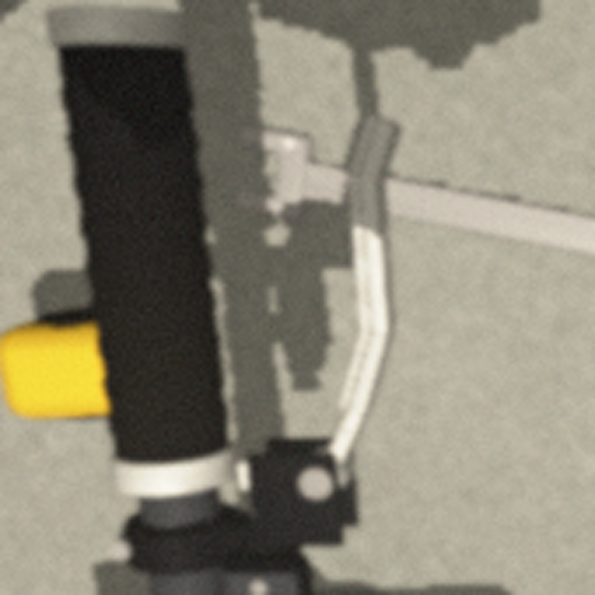

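```bash
python3 - <<'E'
from h import *
import pickle
from fit import back
c=pickle.load(open("w.pkl","rb"))
for z in (.2,.205,.21): print(z,[np.round(back(c,uv,z),4) for uv in [(121,283),(50+160/2.6,170+185/2.6),(50+205/2.6,170+405/2.6)]])
E
```

```text
[207.         255.28571429] [402.         250.52857143]
[ 0.3559 -0.0226  0.2167  0.0108] [ 0.35 -1.68 -1.11 -0.95 -1.25 -0.53 -1.21  0.23]
0.2 [array([0.4651, 0.236 , 0.2   ]), array([0.4638, 0.2568, 0.2   ]), array([0.4657, 0.2129, 0.2   ])]
0.205 [array([0.4677, 0.2387, 0.205 ]), array([0.4664, 0.2588, 0.205 ]), array([0.4683, 0.2165, 0.205 ])]
0.21 [array([0.4702, 0.2414, 0.21  ]), array([0.469 , 0.2607, 0.21  ]), array([0.4708, 0.22  , 0.21  ])]
```

{"fn": "apply_moves", "kwargs": {
  "steps": [
    [[0,0.7,-1.5,-0.9,255],[0,0,-1.5,0,255],[0,0,-0.6,0,255],[0,0,0,0,255]]
  ]
}}

```text
t: 5.75
tcp_pos: [0.5017, 0.2386, 0.1882]
orientation: [[0.012, 0.021, 1.0], [-1.0, 0.017, 0.012], [-0.017, -1.0, 0.021]]
ft_force: [0.5, 0.2, -0.6]
gripper_width: -0.0004
```

{"fn": "apply_moves", "kwargs": {
  "steps": [
    [[0,0,-0.8,0,255],[0,0,-0.4,0,255],[0,0,-0.4,0,255],[0,0,0,0,255]]
  ]
}}

```text
t: 6.15
tcp_pos: [0.4851, 0.2387, 0.1888]
orientation: [[0.012, 0.023, 1.0], [-1.0, 0.018, 0.011], [-0.018, -1.0, 0.023]]
ft_force: [0.3, 0.4, -0.5]
gripper_width: -0.0
```

{"fn": "apply_moves", "kwargs": {
  "steps": [
    [[0,0,-0.3,0,255],[0,0,-0.3,0,255],[0,0,0,0,255]]
  ]
}}

```text
t: 6.45
tcp_pos: [0.4798, 0.2391, 0.1888]
orientation: [[0.012, 0.025, 1.0], [-1.0, 0.019, 0.011], [-0.018, -1.0, 0.025]]
ft_force: [0.8, -0.2, -1.1]
gripper_width: -0.0002
```

{"fn": "apply_moves", "kwargs": {
  "steps": [
    [[0,0,-0.3,0,255],[0,0,-0.3,0,255],[0,0,0,0,255]]
  ]
}}

```text
t: 6.75
tcp_pos: [0.4746, 0.2401, 0.1891]
orientation: [[0.012, 0.027, 1.0], [-1.0, 0.021, 0.011], [-0.021, -0.999, 0.027]]
ft_force: [2.2, 0.5, -0.4]
gripper_width: -0.0002
```

```bash
python3 - <<'E'
from h import *
c=cam("wrist"); a=c["img"][150:420,0:330,::-1]
cv2.imwrite("pics/w4.png",cv2.resize(a,None,fx=2,fy=2))
c=cam("scene"); cv2.imwrite("pics/s4.png",cv2.resize(c["img"][60:210,220:370,::-1],None,fx=4,fy=4,interpolation=cv2.INTER_CUBIC))
print(manip.get_state()["ft_force"])
E
```

```text
[ 2.24117724  1.47110557 -0.06710115]
```

View pics/w4.png

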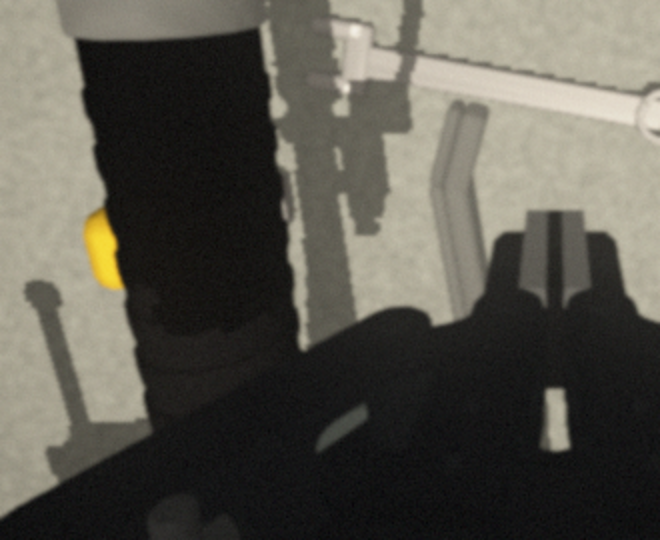

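View pics/s4.png

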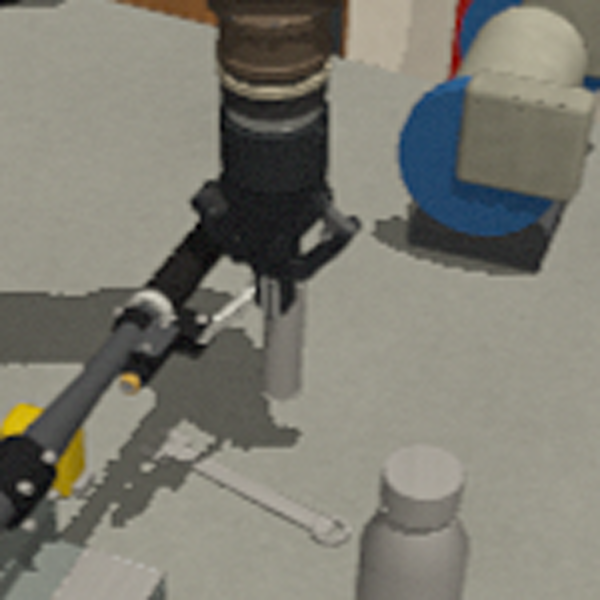

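{"fn": "apply_moves", "kwargs": {
  "steps": [
    [[0,0,-0.3,0,255],[0,0,-0.3,0,255],[0,0,0,0,255]]
  ]
}}

```text
t: 7.15
tcp_pos: [0.4689, 0.2408, 0.1892]
orientation: [[0.012, 0.028, 1.0], [-1.0, 0.023, 0.011], [-0.022, -0.999, 0.028]]
ft_force: [3.3, 2.7, -0.9]
gripper_width: -0.0001
```

{"fn": "apply_moves", "kwargs": {
  "steps": [
    [[0,0,-0.2,0,255],[0,0,-0.2,0,255],[0,0,0,0,255]]
  ]
}}

```text
t: 7.45
tcp_pos: [0.466, 0.2412, 0.1893]
orientation: [[0.012, 0.031, 0.999], [-1.0, 0.023, 0.011], [-0.023, -0.999, 0.031]]
ft_force: [4.7, 2.8, -2.4]
gripper_width: 0.0001
```

{"fn": "apply_moves", "kwargs": {
  "steps": [
    [[0,0,-0.2,0,255],[0,0,0,0,255]]
  ]
}}

```text
t: 7.65
tcp_pos: [0.4658, 0.2412, 0.1894]
orientation: [[0.012, 0.035, 0.999], [-1.0, 0.023, 0.011], [-0.023, -0.999, 0.035]]
ft_force: [6.3, 1.0, -2.0]
gripper_width: -0.0004
```

{"fn": "apply_moves", "kwargs": {
  "steps": [
    [[0,0,-0.3,0,255]]
  ]
}}

```text
t: 7.75
tcp_pos: [0.4646, 0.2414, 0.1895]
orientation: [[0.011, 0.039, 0.999], [-1.0, 0.023, 0.01], [-0.023, -0.999, 0.039]]
ft_force: [12.9, 3.7, -2.9]
gripper_width: 0.0001
```

{"fn": "apply_moves", "kwargs": {
  "steps": [
    [[0,0,-0.3,0,255]]
  ]
}}

```text
t: 7.85
tcp_pos: [0.464, 0.2415, 0.1896]
orientation: [[0.011, 0.044, 0.999], [-1.0, 0.023, 0.01], [-0.022, -0.999, 0.044]]
ft_force: [14.1, 3.8, -5.7]
gripper_width: 0.0
```

{"fn": "apply_moves", "kwargs": {
  "steps": [
    [[0,0,-0.25,0,255],[0,0,-0.25,0,255]]
  ]
}}

```text
t: 8.05
tcp_pos: [0.4642, 0.2414, 0.1898]
orientation: [[0.009, 0.054, 0.998], [-1.0, 0.021, 0.008], [-0.021, -0.998, 0.054]]
ft_force: [13.8, 2.9, -5.8]
gripper_width: 0.0
```

```bash
cat > hold.py <<'E'
from h import *
import sys
F=[]
for i in range(int(sys.argv[1])):
    c=manip.read_camera("wrist"); s=manip.get_state(); F.append((round(s["t"],2),round(float(s["ft_force"][0]),1)))
print(F); print(s["tcp_pos"],s["ft_force"],np.round(s["orientation"][:,1],3),s["gripper_width"])
cv2.imwrite(sys.argv[2],c["img"][:,:,::-1])
E
python3 hold.py 4 pics/hl.png
```

```text
[(8.1, 14.2), (8.15, 14.0), (8.2, 13.4), (8.25, 13.3)]
[0.46412691 0.24144031 0.18982123] [13.32629935  3.18066706 -5.2886391 ] [ 0.054  0.022 -0.998] 0.00011536650622257337
```

Holds steady at 13–14 N; keep holding with camera calls.

```bash
python3 hold.py 32 pics/hl2.png;  python3 - <<'E'
from h import *
c=cam("scene"); cv2.imwrite("pics/s5.png",cv2.resize(c["img"][60:210,220:370,::-1],None,fx=4,fy=4,interpolation=cv2.INTER_CUBIC))
E
```

```text
[(8.3, 12.8), (8.35, 13.7), (8.4, 13.5), (8.45, 13.5), (8.5, 12.4), (8.55, 13.5), (8.6, 13.3), (8.65, 12.2), (8.7, 12.9), (8.75, 12.8), (8.8, 12.7), (8.85, 12.8), (8.9, 13.1), (8.95, 13.5), (9.0, 13.7), (9.05, 13.5), (9.1, 13.1), (9.15, 13.3), (9.2, 13.3), (9.25, 13.0), (9.3, 13.6), (9.35, 12.9), (9.4, 13.0), (9.45, 12.9), (9.5, 12.8), (9.55, 12.1), (9.6, 13.3), (9.65, 13.5), (9.7, 12.7), (9.75, 14.1), (9.8, 13.6), (9.85, 13.2)]
[0.4641657  0.24143334 0.1898431 ] [13.18637578  2.76731464 -5.44254179] [ 0.054  0.022 -0.998] 0.0002979738820427227
```

View pics/hl2.png

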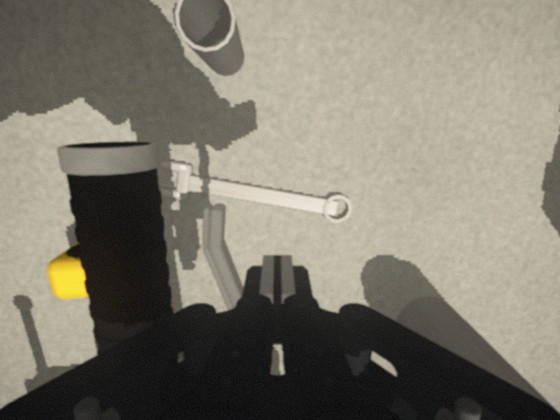

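View pics/s5.png

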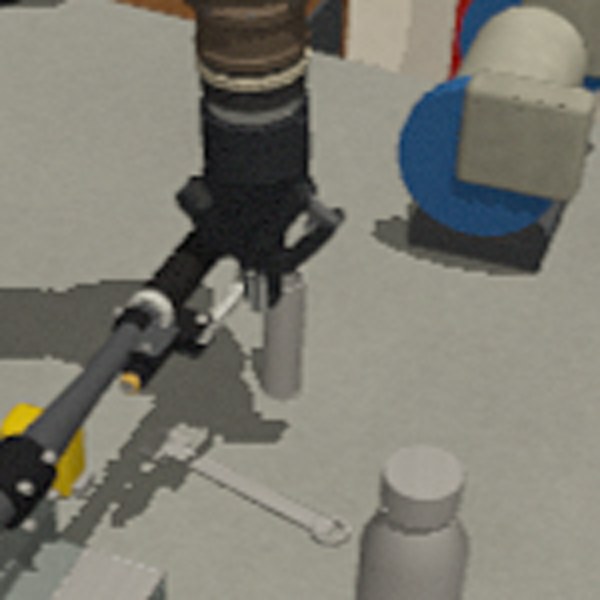

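{"fn": "apply_moves", "kwargs": {
  "steps": [
    [[0,0,1,0,255],[0,0,1.5,0,255],[0,0,2,0,255],[0,0,2,0,255],[0,0,1,0,255],[0,0,0,0,255],[0,0,0,0,255]]
  ]
}}

```text
t: 10.6
tcp_pos: [0.5401, 0.2385, 0.1915]
orientation: [[0.008, 0.045, 0.999], [-1.0, 0.015, 0.007], [-0.014, -0.999, 0.045]]
ft_force: [-0.2, 0.4, 0.0]
gripper_width: 0.0001
```

```bash
python3 hold.py 2 pics/w6.png
```

```text
[(10.65, 0.4), (10.7, -0.4)]
[0.53981061 0.23862498 0.19174261] [-0.41721407 -0.32597345  1.43186376] [ 0.045  0.015 -0.999] -8.41636346588445e-05
```

View pics/w6.png

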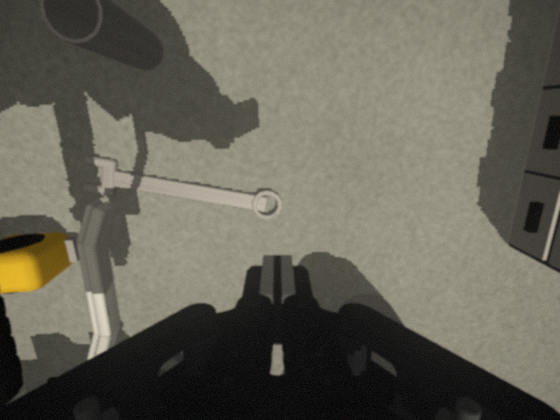

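{"fn": "apply_moves", "kwargs": {
  "steps": [
    [[0,-4.5,0,0,255],[0,-4.5,0,0,255],[0,-4.5,0,0,255],[0,-4.5,0,0,255],[4.5,0,0,0,255],[4.5,0,0,0,255],[4.5,0,0,0,255],[4.5,0,0,0,255],[4.5,0,0,0,255],[0,0,0,0,255]]
  ]
}}

```text
t: 11.7
tcp_pos: [0.5263, 0.0062, 0.3774]
orientation: [[0.019, 0.046, 0.999], [-1.0, 0.013, 0.019], [-0.012, -0.999, 0.046]]
ft_force: [0.1, 0.4, 0.6]
gripper_width: -0.0
```

{"fn": "apply_moves", "kwargs": {
  "steps": [
    [[4.5,0,0.4,0,255],[4.5,0,0.4,0,255],[4.5,0,0.4,0,255],[4.5,0,0.4,0,255],[4.5,0,0.4,0,255],[4.5,0,0.4,0,255],[2,0,0,0,255],[0,0,0,0,255],[0,0,0,0,255]]
  ]
}}

```text
t: 12.6
tcp_pos: [0.5542, -0.287, 0.3761]
orientation: [[0.027, 0.048, 0.998], [-1.0, 0.018, 0.026], [-0.016, -0.999, 0.049]]
ft_force: [0.5, -0.1, -0.4]
gripper_width: -0.0002
```

```bash
python3 w.py w7;python3 - <<'E'
from h import *
c=cam("scene"); cv2.imwrite("pics/s7.png",c["img"][:,:,::-1])
E
```

```text
right_blade 0.72 [124.7, 106.7, 192.5, 213.0]
right_blade 0.56 [90.2, 250.5, 155.4, 313.0]
handlebar 0.68 [78.0, 0.0, 139.1, 249.0]
[207.         255.28571429] [402.         250.52857143]
[ 0.3559 -0.0226  0.2167  0.0108] [ 0.35 -1.68 -1.11 -0.95 -1.25 -0.53 -1.21  0.23]
1 pad [[ 115.8 -840.2]]
1 tip [[ 107.4 -967.3]]
1 piv [[  89.3 -622.8]]
1 end [[  -58.9 -1132.4]]
-1 pad [[183.4 186.2]]
-1 tip [[185.5 219. ]]
-1 piv [[152.9 111.8]]
-1 end [[118.8 248.4]]
[ 0.55433797 -0.28599324  0.37679039] [ 0.5016979   1.12802496 -0.59090006] 12.8
```

View pics/w7.png

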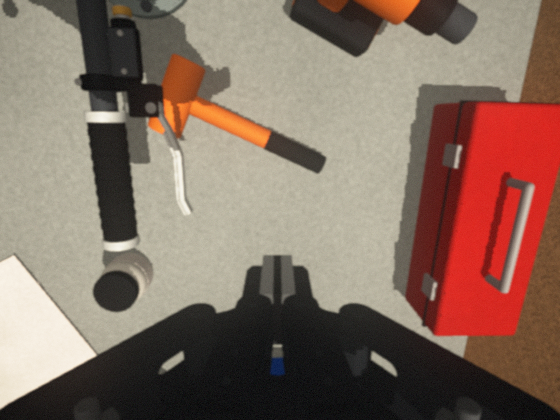

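View pics/s7.png

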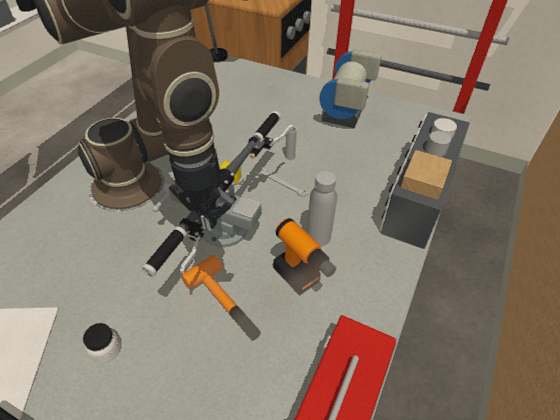

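{"fn": "apply_moves", "kwargs": {
  "steps": [
    [[-0.8,0,-2,0.9,255],[0,4,0,0,255],[0,4,0,0,255],[0,4,0,0,255],[0,4,0,0,255],[0,3,0,0,255],[0,0,0,0,255],[0,0,0,0,255]]
  ]
}}

```text
t: 13.65
tcp_pos: [0.5446, -0.2676, 0.1855]
orientation: [[0.023, 0.058, 0.998], [-1.0, 0.013, 0.022], [-0.012, -0.998, 0.059]]
ft_force: [0.1, -0.4, 1.2]
gripper_width: 0.0001
```

```bash
python3 w.py w8; python3 - <<'E'
import cv2
a=cv2.imread("pics/w8.png")[0:330,30:330]; cv2.imwrite("pics/w8z.png",cv2.resize(a,None,fx=1.8,fy=1.8,interpolation=cv2.INTER_CUBIC))
E
```

```text
right_blade 0.89 [16.7, 136.8, 118.9, 356.2]
handlebar 0.72 [0.0, 338.1, 13.8, 407.0]
[207.         255.28571429] [402.         250.52857143]
[ 0.3559 -0.0226  0.2167  0.0108] [ 0.35 -1.68 -1.11 -0.95 -1.25 -0.53 -1.21  0.23]
1 pad [[1408.7 8252.2]]
1 tip [[1028.1 5948.2]]
1 piv [[ 34734.2 154340.4]]
1 end [[1335.4 4384.6]]
-1 pad [[101.6 338.5]]
-1 tip [[112.3 403.7]]
-1 piv [[  4.4 169.9]]
-1 end [[-36.1 465.2]]
[ 0.54546525 -0.26864857  0.18655287] [-0.34191271 -0.69624513  0.00958753] 13.85
```

View pics/w8z.png

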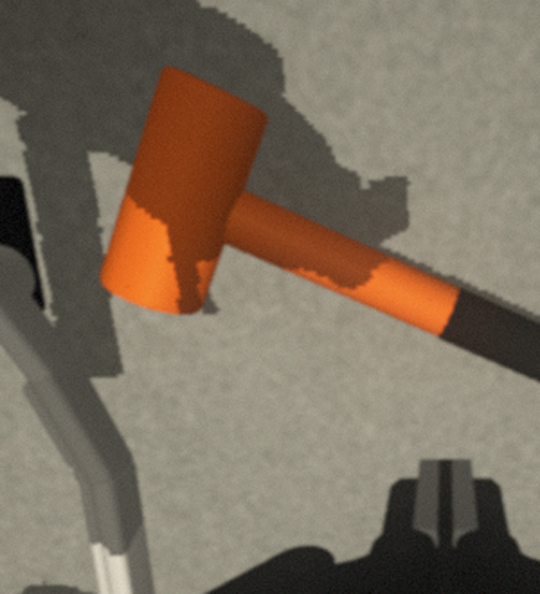

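```bash
python3 - <<'E'
from h import *
import pickle
from fit import back
c=pickle.load(open("w.pkl","rb"))
for z in (.2,.205,.21): print(z,[np.round(back(c,uv,z),4) for uv in [(102,253),(107,300)]])
E
```

```text
[207.         255.28571429] [402.         250.52857143]
[ 0.3559 -0.0226  0.2167  0.0108] [ 0.35 -1.68 -1.11 -0.95 -1.25 -0.53 -1.21  0.23]
0.2 [array([ 0.4711, -0.2506,  0.2   ]), array([ 0.4704, -0.2726,  0.2   ])]
0.205 [array([ 0.4735, -0.2484,  0.205 ]), array([ 0.4729, -0.2695,  0.205 ])]
0.21 [array([ 0.476 , -0.2462,  0.21  ]), array([ 0.4754, -0.2665,  0.21  ])]
```

{"fn": "apply_moves", "kwargs": {
  "steps": [
    [[0.3,-0.4,-1.5,0.6,255],[0,0,-1.5,0,255],[0,0,-1.3,0,255],[0,0,0,0,255]]
  ]
}}

```text
t: 14.25
tcp_pos: [0.5009, -0.2741, 0.1929]
orientation: [[0.01, 0.067, 0.998], [-1.0, 0.008, 0.009], [-0.007, -0.998, 0.067]]
ft_force: [-0.3, -0.0, -0.4]
gripper_width: 0.0004
```

{"fn": "apply_moves", "kwargs": {
  "steps": [
    [[0,0,-0.6,0,255],[0,0,-0.6,0,255]]
  ]
}}

```text
t: 14.45
tcp_pos: [0.4886, -0.2748, 0.1932]
orientation: [[0.009, 0.069, 0.998], [-1.0, 0.007, 0.009], [-0.006, -0.998, 0.069]]
ft_force: [0.2, 0.4, -0.0]
gripper_width: 0.0002
```

{"fn": "apply_moves", "kwargs": {
  "steps": [
    [[0,0,-0.5,0,255],[0,0,-0.4,0,255]]
  ]
}}

```text
t: 14.65
tcp_pos: [0.4801, -0.2761, 0.1933]
orientation: [[0.009, 0.071, 0.997], [-1.0, 0.004, 0.009], [-0.004, -0.997, 0.071]]
ft_force: [2.1, -4.0, -0.1]
gripper_width: -0.0002
```

```bash
python3 hold.py 2 pics/w9.png; python3 - <<'E'
from h import *
c=cam("scene"); cv2.imwrite("pics/s9.png",cv2.resize(c["img"][140:290,120:270,::-1],None,fx=4,fy=4,interpolation=cv2.INTER_CUBIC))
E
```

```text
[(14.7, 2.2), (14.75, 2.3)]
[ 0.47985856 -0.27588616  0.19325363] [ 2.30896781 -1.89601124  0.20519635] [ 0.071  0.005 -0.997] -5.735215942151429e-05
```

View pics/w9.png

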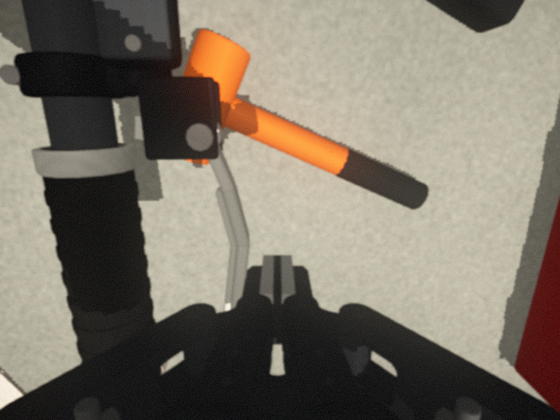

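View pics/s9.png

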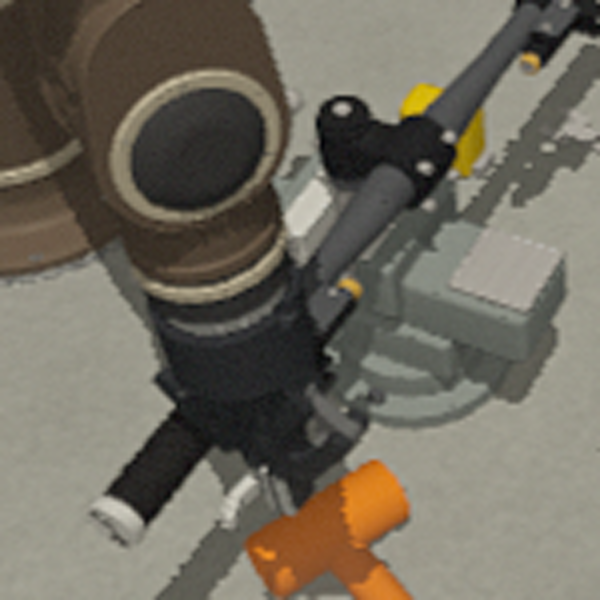

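{"fn": "apply_moves", "kwargs": {
  "steps": [
    [[0,0,-0.5,0,255],[0,0,-0.4,0,255]]
  ]
}}

```text
t: 15.0
tcp_pos: [0.4724, -0.2766, 0.1931]
orientation: [[0.01, 0.073, 0.997], [-1.0, 0.003, 0.009], [-0.003, -0.997, 0.073]]
ft_force: [7.8, -4.3, 1.0]
gripper_width: 0.0
```

{"fn": "apply_moves", "kwargs": {
  "steps": [
    [[0,0,-0.3,0,255]]
  ]
}}

```text
t: 15.1
tcp_pos: [0.4711, -0.277, 0.1934]
orientation: [[0.01, 0.078, 0.997], [-1.0, 0.003, 0.01], [-0.002, -0.997, 0.078]]
ft_force: [11.5, -2.5, -1.4]
gripper_width: 0.0
```

{"fn": "apply_moves", "kwargs": {
  "steps": [
    [[0,0,-0.3,0,255]]
  ]
}}

```text
t: 15.2
tcp_pos: [0.4705, -0.277, 0.1936]
orientation: [[0.011, 0.083, 0.996], [-1.0, 0.004, 0.011], [-0.003, -0.997, 0.083]]
ft_force: [14.5, -2.7, -3.3]
gripper_width: 0.0003
```

```bash
python3 hold.py 42 pics/hr.png;  python3 - <<'E'
from h import *
c=cam("scene"); cv2.imwrite("pics/s10.png",cv2.resize(c["img"][140:290,120:270,::-1],None,fx=4,fy=4,interpolation=cv2.INTER_CUBIC))
E
```

```text
[(15.25, 13.0), (15.3, 12.3), (15.35, 11.9), (15.4, 13.3), (15.45, 13.5), (15.5, 12.9), (15.55, 11.7), (15.6, 12.9), (15.65, 12.0), (15.7, 12.1), (15.75, 12.2), (15.8, 12.5), (15.85, 11.8), (15.9, 11.9), (15.95, 12.5), (16.0, 12.7), (16.05, 11.5), (16.1, 12.5), (16.15, 12.6), (16.2, 11.6), (16.25, 13.2), (16.3, 12.4), (16.35, 12.5), (16.4, 11.7), (16.45, 12.5), (16.5, 12.1), (16.55, 12.5), (16.6, 12.3), (16.65, 12.4), (16.7, 12.8), (16.75, 12.6), (16.8, 11.8), (16.85, 12.8), (16.9, 13.0), (16.95, 12.5), (17.0, 11.3), (17.05, 12.1), (17.1, 12.5), (17.15, 12.5), (17.2, 13.1), (17.25, 12.0), (17.3, 12.8)]
[ 0.4706705  -0.27697905  0.19354126] [12.77190072 -2.19276774 -2.30031224] [ 0.083  0.004 -0.997] 0.00016592605626756192
```

View pics/hr.png

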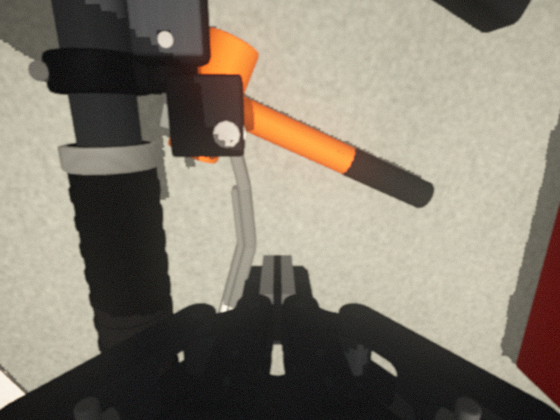

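View pics/s10.png

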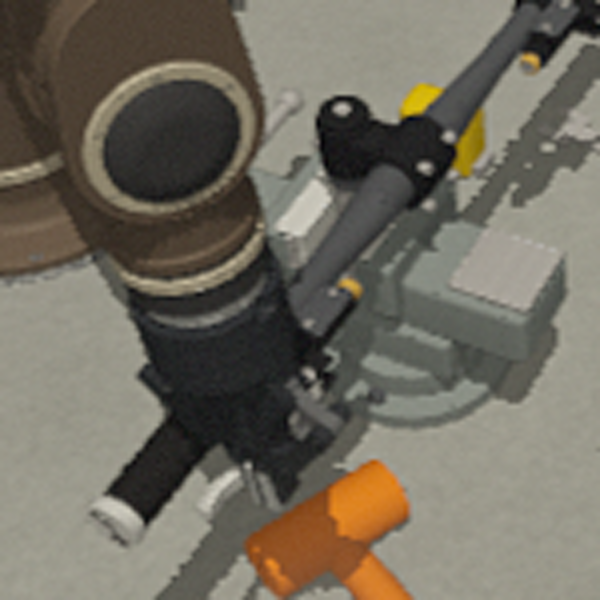

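{"fn": "apply_moves", "kwargs": {
  "steps": [
    [[0,0,1,0,255],[0,0,1.5,0,255],[0,0,2,0,255],[0,0,2,0,255],[0,0,1,0,255],[0,0,0,0,255],[0,0,0,0,255]]
  ]
}}

```text
t: 18.05
tcp_pos: [0.5466, -0.2726, 0.1964]
orientation: [[0.013, 0.072, 0.997], [-1.0, 0.01, 0.012], [-0.01, -0.997, 0.072]]
ft_force: [-0.5, -0.2, -0.1]
gripper_width: 0.0001
```

{"fn": "apply_moves", "kwargs": {
  "steps": [
    [[0,-4,0.4,0,255],[0,-4,0.4,0,255],[0,-4,0.4,0,255],[0,-4,0.4,0,255],[0,-3,0.4,0,255],[0,0,0,0,255],[0,0,0,0,255]]
  ]
}}

```text
t: 18.75
tcp_pos: [0.5453, -0.2734, 0.3908]
orientation: [[0.01, 0.061, 0.998], [-1.0, 0.015, 0.009], [-0.014, -0.998, 0.062]]
ft_force: [0.6, -0.8, 0.1]
gripper_width: -0.0001
```

```bash
python3 w.py w11; python3 - <<'E'
from h import *
for n in ["scene","top"]:
    c=cam(n); cv2.imwrite(f"pics/{n}11.png",c["img"][:,:,::-1])
E
```

```text
right_blade 0.63 [136.9, 121.1, 199.8, 225.0]
handlebar 0.65 [87.4, 0.0, 152.4, 261.2]
[207.         255.28571429] [402.         250.52857143]
[ 0.3559 -0.0226  0.2167  0.0108] [ 0.35 -1.68 -1.11 -0.95 -1.25 -0.53 -1.21  0.23]
1 pad [[ 124.4 -725.4]]
1 tip [[ 116.1 -835. ]]
1 piv [[ 101.3 -535.4]]
1 end [[ -34.7 -974.8]]
-1 pad [[194.3 197.9]]
-1 tip [[196.6 228.5]]
-1 piv [[165. 129.]]
-1 end [[133.6 257.6]]
[ 0.54505347 -0.27300152  0.3893576 ] [ 0.50143081 -0.15038027 -0.03040862] 18.95
```

View pics/w11.png

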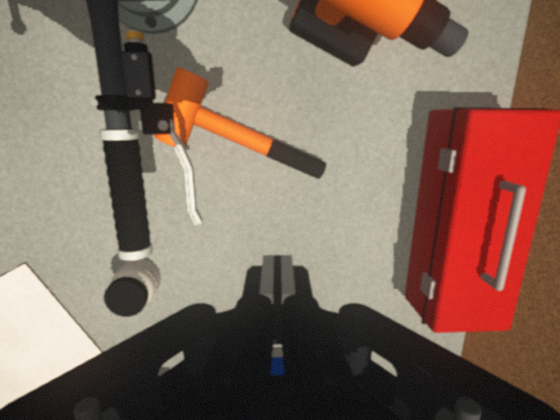

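View pics/scene11.png

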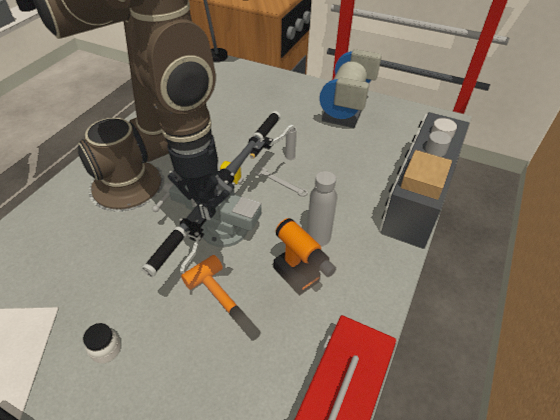

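View pics/top11.png

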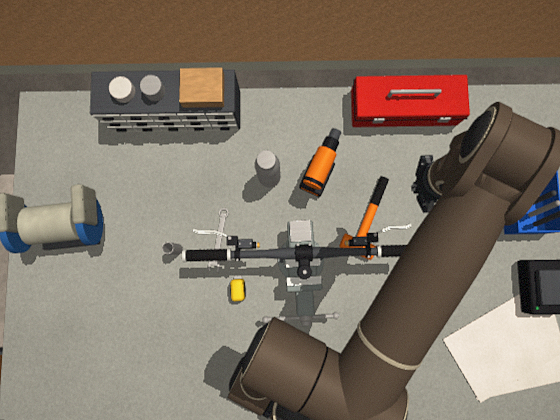

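Both levers are back at rest, nothing on the bench has moved, and the arm is clear, stationary and carrying no load, so I'm handing in the job.

```bash
python3 -c "
from workcell import manip
print(manip.get_state()['ft_force']); print(manip.job_done())"
```

```text
[ 0.06375646 -0.29900253  0.2852733 ]
the job is handed in; nothing more can be done
None
```

I pressed the left lever first and then the right, using the backs of the closed fingers on the outer face. Both went firm well before the grip.

| Lever | Estimated travel to firm | Force while held | Hold time |
|---|---|---|---|
| Left | about 12–14 mm | 12–14 N | about 2.1 s |
| Right | about 11–12 mm | 11–14.5 N | about 2.2 s |

- **After each press:** I backed the fingers fully off. Pictures showed each lever back at its rest position.
- **Final checks:** The arm stood about 18 cm above the right lever with a wrist force near zero, and nothing on the bench looked moved. I handed in after 19 s.
- **What disagreed:** My camera estimates of the bar's height ranged from 198 to 217 mm, against the stated 195 to 215 mm. I used about 205 mm.
- **Tool tilt:** The tool leaned by up to about 5° under load. The pictures showed no sign of the gripper touching the bar, but I did not measure that clearance.

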